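# Return the snap gauge to its rack and close the hold-down bar

### The job

The snap gauge left standing on the granite plate belongs in the free slot of the gauge rack. Lower it edgewise into that slot, without letting it drop, until it sits fully home on the slot floor, and let go; then swing the hinged hold-down bar over the gauges until it rests fully down in its catch. Leave the two gauges already racked, the setting ring and the tool holder where they are.

Things in the scene. Friction and masses are not known exactly. Their poses are not given: they have to be found in the camera images.
- gauge: Loose snap gauge: flat steel plate 110 mm long (x), 10 thick (y), 60 tall (z), 0.3 to 0.5 kg, standing on a long edge on the granite; a 26 mm open mouth at each end. Black grip plates on both faces, x within 20 mm, heights 28 to 58: 14 mm thick there, pinch from above. Origin: centre of the lower edge. Fits only grip plates up, either way round; starts within 50 degrees of the slots' line.
- rack: Gauge rack, fixed: white block, three slots, on an aluminium base. Origin on the bench under the block; x along the slots, y across, towards the hinge. Block top 43 mm above the bench; slots at y = -54 (free), 0, +54 mm. At x = 0: steel catch fork (30 mm wide, 8 thick, gap 20, top 98 high) at y = -104, hinge cheeks (95 high) at y = +92.
- slot (a point): Centre of the free slot's floor, 18 mm above the bench, 25 below the block top; axes as the rack's. Slot 116 mm long (x), 13 wide (y), 3 mm chamfer along both long edges. Fully home, the gauge's origin is here and 35 mm stands above the block. The next gauge's grip plate begins 47 mm away in +y, the catch fork 46 mm in -y: open the fingers only part way here.
- hold_bar (a joint): Angle of the hold-down bar, rad: 0 = level across the gauges, down in the catch (end stop); starts open at 1.6 to 1.95, upright or leaning out (stop 2.05). Stiff hinge (0.3 N m friction, 2 to 3 N at the grip): stays where it is left. To close, the grip swings over towards rack -y and down. Shut, it passes 1.5 mm above gauges that are fully home.
- bar_grip (a point): Centre of the black T-grip at the bar's free end: cylinder 18 mm in diameter, 34 long, its axis along rack x; pinch its two flat ends from above; it turns between the fingers as the bar swings. 222 mm from the hinge. The bar is 16 mm wide, 6 thick. Axes turn with the bar, at joint 0 they are the rack's.
- bar_hinge (a point): Point on the hinge axis at the bar's mid width: rack x = 0, y = +92 mm, 85 mm above the bench; the axis lies along rack x. At joint angle q the grip is at rack x = 0, y = 92 - 222 cos q, height 85 + 222 sin q (mm). Axes turn with the bar.
- plate: Dark granite plate, 220 x 300 mm and 50 mm thick, fixed; origin under its centre, on the bench. The loose gauge and the setting ring stand on it.
- gauge_mid: Racked gauge in the middle slot, same outer size as the loose one, mouth 20 mm; origin at the centre of its lower edge. Leave it alone.
- gauge_end: Racked gauge in the slot nearest the hinge, same outer size, mouth 32 mm; origin at the centre of its lower edge. Leave it alone.
- ring: Steel setting ring, outer diameter 62, bore 32, 24 mm high, lying on the granite plate beside the loose gauge; origin at the centre of its underside. Leave it alone.
- holder: Tool holder (steel taper chuck) in a black foot, 86 mm across and 135 mm tall, standing on the bench beyond; origin at the centre of its underside. Leave it alone.

How it is judged (in metres and radians):
On the way, in this order (a step that is already met when the one before it is completed fails the run):
1. the gauge stands fully home in the free slot, let go (horizontal distance between gauge and slot below 0.007 m and z of gauge in the frame of slot below 0.003 m and angle between the x axis of gauge and the x axis of rack, either way round below 0.06 rad and contact force between gauge and the fingers below 0.1 N), for 0.2 s.
2. the hold-down bar rests in its catch (value of joint hold_bar below 0.03 rad), for 0.2 s.
At the end, for the whole second after the job is handed in: Gauge in the free slot: lower edge within 3 mm of the slot floor, 7 mm of its centre, in line within 0.06 rad, upright within 0.12 rad, still; hold-down bar in its catch (joint under 0.03 rad); racked gauges within 8 mm, ring and tool holder within 15 mm, of their starts (horizontal distance between gauge and slot below 0.007 m and z of gauge in the frame of slot below 0.003 m and angle between the x axis of gauge and the x axis of rack, either way round below 0.06 rad and angle between gauge's own z axis and vertical below 0.12 rad and linear speed of gauge below 0.02 m/s and value of joint hold_bar below 0.03 rad and distance of each of gauge_mid, gauge_end from where it was at the start of the episode below 0.008 m and distance of each of ring, holder from where it was at the start of the episode below 0.015 m); the robot touches nothing.
It fails at once if the gauge is let fall (moves faster than 0.4 m/s with no finger on it) (linear speed of gauge above 0.4 m/s and contact force between gauge and the fingers below 0.05 N).
It fails at once if a racked gauge is shifted by more than 8 mm (distance of any of gauge_mid, gauge_end from where it was at the start of the episode above 0.008 m).
It fails at once if the setting ring or the tool holder is shifted by more than 15 mm (distance of any of ring, holder from where it was at the start of the episode above 0.015 m).
It also fails if it takes over 56 s, if anything falls off the work surface, if the arm or the gripper's body presses on something with over 40 N, if the wrist force passes 120 N, or if a joint passes its speed limit or range.

### The arm

A 6-joint arm with a two-finger parallel gripper is mounted at the origin on the work surface. World frame = base frame: x ahead of the robot, y to its left, z up, the work surface at z = 0. Lengths are in m, angles in degrees, forces in N, time in s.
With the tool pointing down it reaches from about 0.25 to 0.725 m from the base axis. Payload 9.7 kg.
Tool frame: the origin (TCP) lies between the finger pads; the fingertips stand bot.tcp_to_tips ahead of it and the grasp point (between the pads) lies 2 mm behind it (bot.tcp_to_tips is the distance from the TCP to the fingertips, in m); z points along the fingers, y is the line along which they close (so a half turn about z gives the same grasp; the last joint's range is limited). The gripper opens to 85 mm and grips with 20 to 120 N. Pads are 22 mm wide; open, the fingers measure 114 mm over their backs; the gripper's body (76 mm by 85 mm) begins 54 mm behind the grasp point. The pads swing forward as they close: fully open they stand 13 mm farther back than shut.
Start: joints at [74.313, 4.979, 10.078, 95.1, 0, 90], TCP at [0.149, 0.53, 0.222] pointing down, gripper open.
Joint ranges: [-179.16, 179.16], [-48.56, 103.87], [-65.8, 70.77], [-126.05, 130.52], [-82.76, 87.17], [-180, 180]. Speed limits (degrees/s): [127.2, 127.2, 147.25, 180, 180, 180].

### API

Orientations are given as [roll, pitch, yaw] about the fixed x, y, z axes, in that order (R = Rz(yaw) Ry(pitch) Rx(roll)).
In Python, from workcell import sensors, camera, camera_params, bot gives the robot as it stands.
- The arm moves only by the tool apply_moves, never from a script. Its argument "motion" is a list of rows, each an object with "jaw": the opening, from -1 (shut) to 1 (fully open); "xyz": the shift along the tool's x, y, z in mm, a list of three; "twist": the turn about the tool's z in rad. A call has 1 to 5 rows; each row is the pose to reach, as a shift and turn from the pose commanded when the call began, along the tool's axes at that moment; what a row does not reach only later rows make up. A row lasts 1/8 s, in which the tool goes at most 62.5 mm and 10.7 degrees, less where a joint would pass 70% of its speed; a pose out of reach is approached as far as the arm can. A call with a gripper value outside its range is refused whole. The fingers move at their own pace and stop on an object; "grip_force" is the grip in N (left out, the last holds). Time passes only in rows, so rows that repeat a pose let the fingers close. It gives the time, the measured TCP pose, the force, the opening and the grip force at its end, in the units of the state.
- sensors.get_obs(): the state, without advancing time (a new reading comes with each control period).
- camera(name): name is "scene" or "top" or "wrist"; returns (picture, depth): 480x640x3 uint8, red, green, blue; 480x640 float32, m along the optical axis (not along the pixel's ray), 0 where there is no reading.
- camera_params(name): a dict with "mtx" (3x3 intrinsics, pixels), "k1" (the pictures are not rectified: a ray, as slopes to the right and down, at radius r is drawn at 1 + k1 r^2 times it, then the intrinsics apply), "rvec" (rotation vector, rad) and "tvec" (3), from world to camera coordinates, as OpenCV has them. Camera axes: x right, y down, z forward; pixel columns grow to the right and rows downward; lengths in m; the calibration is good to about 2 mm. A picture is of the moment at which its call begins: read the wrist's pose just before it. camera_params takes no time and is no camera call; for the wrist camera it gives the pose at the moment of the call.
- bot.job_done(): hands the job in; it is judged then, once.
The state is a dict: "time": time; "q": joint angles; "qd": joint speeds; "joint_efforts": joint torques, N m; "ee_pos": TCP position; "tcp_rot": TCP orientation; "wrist_force": force on the tool from outside, world axes, zero at the start; "torque": the same for the moment, N m; "opening": finger opening in m; "grasp_force": force on a finger pad.
Only numpy, scipy, OpenCV 4.12 (cv2) and the standard library are available. Lean on these libraries where they do the work, as an engineer would, in place of code of your own. Each camera call takes 0.05 s, during which the arm holds its last target. There are 200 camera calls.

## Working session

There is one attempt and no reset: what is moved stays moved. The work goes in short steps, Python scripts to look and compute and a tool call to move; the robot and the scene stay as the last step left them, time stands still between calls to the robot, and variables do not carry over. Pictures are saved under pics/ and viewed, at most 12 in all, crops included, and the job is handed in when it is done.

Besides the shell and the picture viewer there is one more tool, called as a command line: name --argument value ..., lists and objects as JSON in quotes. apply_moves: Moves the arm, as the interface text tells. Its arguments: {"type":"object","properties":{"motion":{"type":"array","items":{"type":"object","properties":{"jaw":{"type":"number"},"xyz":{"type":"array","items":{"type":"number"}},"twist":{"type":"number"}}}},"grip_force":{"type":"number"}},"required":["motion"]}

```bash
ls; mkdir -p pics
cat > h.py <<'E'
import numpy as np, cv2
from workcell import sensors, camera, camera_params, bot
def points(name, depth, p):
    """world points for every pixel from depth"""
    h,w=depth.shape
    u,v=np.meshgrid(np.arange(w),np.arange(h))
    uv=np.stack([u,v],-1).reshape(-1,1,2).astype(np.float64)
    n=cv2.undistortPoints(uv,p['mtx'],np.array([p['k1'],0,0,0],float)).reshape(h,w,2)
    c=np.dstack([n*depth[...,None],depth])
    R=cv2.Rodrigues(np.array(p['rvec'],float))[0]
    W=(c-np.array(p['tvec']).reshape(3))@R
    W[depth<=0]=np.nan
    return W
def save(n,im): cv2.imwrite(f'pics/{n}.png',im[...,::-1])
E
python3 - <<'E'
from h import *
o=sensors.get_obs(); print(o, bot.tcp_to_tips)
for n in('scene','top'):
    p=camera_params(n); im,d=camera(n); save(n+'0',im); np.savez(f'{n}0.npz',im=im,d=d,W=points(n,d,p)); print(n,p)
E
```

```text
pics
{'time': 0.0, 'q': array([7.43119769e+01, 5.01310156e+00, 1.00358921e+01, 9.51011833e+01,
       9.60118949e-04, 9.00008130e+01]), 'qd': array([-0.02006923,  0.0209983 , -0.04771314,  0.08656977,  0.00917905,
       -0.01307128]), 'joint_efforts': array([ 7.18933297e-04, -5.20392609e+01,  4.64797461e+01,  1.65958417e-02,
        4.09436188e-05,  4.04824164e-05]), 'ee_pos': array([0.14864919, 0.52927923, 0.22157677]), 'tcp_rot': array([-1.79921607e+02, -9.59005649e-04,  1.64311163e+02]), 'wrist_force': array([-0.10047096,  0.19364279,  0.21275766]), 'torque': array([0.06294045, 0.06011925, 0.0339655 ]), 'grasp_force': 0.0, 'opening': 0.08510919305243879} 0.017
scene {'mtx': array([[545.7980224 ,   0.        , 328.59426765],
       [  0.        , 545.7980224 , 228.20386276],
       [  0.        ,   0.        ,   1.        ]]), 'k1': -0.12681242276212368, 'rvec': array([ 1.14030567,  2.55172684, -0.79339372]), 'tvec': array([ 0.43231874, -0.34518708,  1.48336885])}
top {'mtx': array([[492.20262951,   0.        , 320.73607962],
       [  0.        , 492.20262951, 237.61132829],
       [  0.        ,   0.        ,   1.        ]]), 'k1': -0.03484611427657594, 'rvec': array([ 2.16388592, -2.21937918,  0.11627184]), 'tvec': array([-0.01888615,  0.64477284,  0.93214077])}
```

View pics/scene0.png

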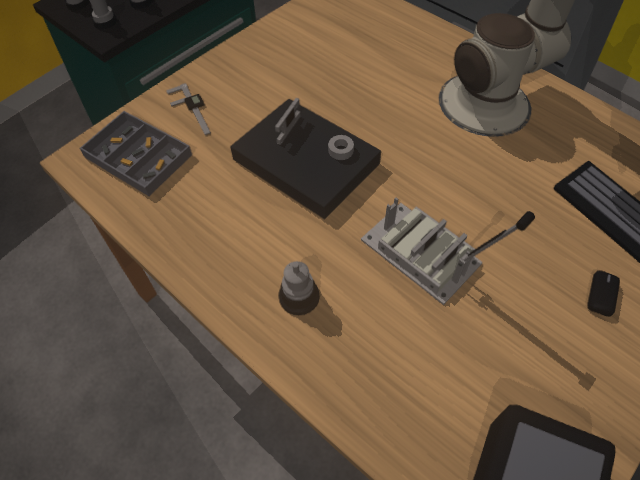

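View pics/top0.png

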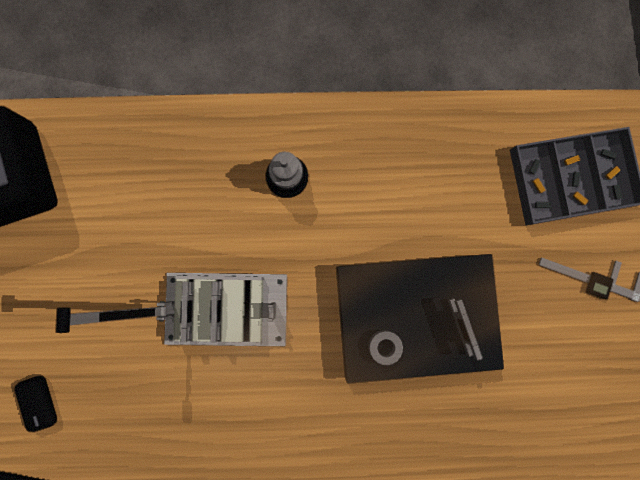

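The scene view shows the gauge at about (287,122) on the plate with the ring at (341,147). The rack is at (425,250) with the bar leaning out to (525,220), and the holder is at (298,288). In the top view the free slot is the dark line at x≈247, the gauge is at (467,329), the ring at (386,348), and the bar grip at (63,320).

Run:
```python
from h import *
np.set_printoptions(precision=4,suppress=True)
D=np.load('top0.npz'); W=D['W']; im=D['im'].astype(int)
for u,v in [(320,240),(150,400),(247,310),(190,345),(235,330),(270,280),(63,320),(410,280),(466,329),(386,333)]: print((u,v),W[v,u])
p=camera_params('top')
o=sensors.get_obs()
for n in('top','scene'):
    q=camera_params(n); print(n,cv2.projectPoints(o['ee_pos'].reshape(1,3),q['rvec'],q['tvec'],q['mtx'],np.array([q['k1'],0,0,0]))[0].ravel())
def rect(mask,n):
    P=W[mask]; r=cv2.minAreaRect((P[:,:2]*1000).astype(np.float32)); print(n,len(P),r, P[:,2].min(),P[:,2].max()); return r
v,u=np.mgrid[:480,:640]
z=W[...,2]
g=(u>420)&(u<490)&(v>285)&(v<370)&(z>.075); rect(g,'gauge')
for t in(.085,.09,.1,.105): rect((u>420)&(u<490)&(v>285)&(v<370)&(z>t),'g>%g'%t)
rect((u>365)&(u<408)&(v>325)&(v<368)&(z>.064),'ring')
rect((u>200)&(u<262)&(v>265)&(v<355)&(z>.038)&(z<.048),'blocktop')
rect((u>165)&(u<262)&(v>265)&(v<355)&(z>.038)&(z<.048),'blocktop')
rect((u>155)&(u<295)&(v>265)&(v<355)&(z>.006)&(z<.1),'rack')
rect((u>330)&(u<510)&(v>245)&(v<390)&(z>.04)&(z<.06),'plate')
rect((u>180)&(u<195)&(v>265)&(v<355)&(z>.07)&(z<.09),'gend')
rect((u>205)&(u<225)&(v>265)&(v<355)&(z>.06)&(z<.09),'gmid')
rect((u>248)&(u<285)&(v>265)&(v<355)&(z>.06),'fork')
rect((u>50)&(u<75)&(v>300)&(v<340)&(z>.15),'grip')
```

```text
(320, 240) [ 0.6415 -0.0343 -0.0009]
(150, 400) [ 0.3364  0.3059 -0.0023]
(247, 310) [0.5077 0.1109 0.02  ]
(190, 345) [0.4414 0.2257 0.0023]
(235, 330) [0.4725 0.1309 0.0446]
(270, 280) [0.5644 0.0664 0.0075]
(63, 320) [0.5177 0.326  0.3034]
(410, 280) [ 0.5574 -0.2015  0.0515]
(466, 329) [ 0.4684 -0.2869  0.1069]
(386, 333) [ 0.4623 -0.1486  0.0756]
top [-44.155  565.7855]
scene [686.3965 184.6994]
gauge 602 ((468.3540954589844, -291.61566162109375), (109.00648498535156, 15.106243133544922), 17.33657455444336) 0.07527518218857453 0.11626514911017403
g>0.085 567 ((468.3540954589844, -291.61566162109375), (109.00648498535156, 15.106243133544922), 17.33657455444336) 0.08528356486303997 0.11626514911017403
g>0.09 544 ((468.3540954589844, -291.61566162109375), (109.00648498535156, 15.106243133544922), 17.33657455444336) 0.09021814504254808 0.11626514911017403
g>0.1 478 ((468.4508056640625, -291.7265625), (108.80804443359375, 14.970145225524902), 17.956254959106445) 0.1001253754387472 0.11626514911017403
g>0.105 425 ((468.38311767578125, -291.83050537109375), (108.57669830322266, 14.8693
[... 743 characters left out ...]
, (221.58566284179688, 301.5976257324219), 2.9979982376098633) 0.04061233296905367 0.05992659367401953
gend 439 ((510.4206848144531, 217.2303924560547), (13.854135513305664, 108.9383773803711), 87.39862060546875) 0.07003331829874254 0.08361536293050298
gmid 469 ((510.2638244628906, 164.17755126953125), (13.603768348693848, 110.13225555419922), 88.74029541015625) 0.06006873173164161 0.0830268524799385
fork 96 ((506.8251037597656, 60.986717224121094), (8.186302185058594, 29.69015884399414), 87.04032897949219) 0.06321212646271983 0.1020915194068681
grip 430 ((518.0559692382812, 329.1680603027344), (17.460224151611328, 34.21112823486328), 86.98221588134766) 0.2776781112626361 0.30772604280706245
```

```bash
cat >> h.py <<'E'
def to(x,y,z,psi):
    """tool-axis shift (mm) and twist (rad) from the present pose to TCP x,y,z (m) pointing down with yaw psi (deg)"""
    o=sensors.get_obs(); R=cv2.Rodrigues(np.zeros(3))[0]
    from scipy.spatial.transform import Rotation as Ro
    R=Ro.from_euler('xyz',o['tcp_rot'],degrees=True)
    s=R.inv().apply(np.array([x,y,z])-o['ee_pos'])*1000
    t=(o['tcp_rot'][2]-psi+180)%360-180
    print('t',round(o['time'],2),'pos',o['ee_pos'].round(4),'yaw',o['tcp_rot'].round(2),'shift',s.round(1),'twist',round(np.radians(t),4),'q',o['q'].round(1),'F',o['wrist_force'].round(1),'open',round(o['opening'],4),'gf',round(o['grasp_force'],1))
E
python3 -c "
from h import *
to(.40,.11,.28,177.7)"
```

```text
t 0.1 pos [0.1486 0.5293 0.2217] yaw [-179.93   -0.    164.31] shift [-355.4 -335.8  -57.9] twist -0.2337 q [74.3  5.  10.  95.1  0.  90. ] F [ 0.  -0.3 -0.3] open 0.0852 gf 0.0
```

apply_moves --motion '[{"jaw": 1, "xyz": [-30, -28, -10], "twist": -0.05}, {"jaw": 1, "xyz": [-72, -68, -25], "twist": -0.1}, {"jaw": 1, "xyz": [-114, -108, -40], "twist": -0.15}, {"jaw": 1, "xyz": [-156, -148, -50], "twist": -0.2}, {"jaw": 1, "xyz": [-198, -187, -58], "twist": -0.234}]'

```text
time: 0.72
ee_pos: [0.2893, 0.2943, 0.2806]
tcp_rot: [180.0, 0.0, 177.8]
wrist_force: [0.7, 0.3, 0.5]
opening: 0.0853
grasp_force: 0.0
```

```bash
python3 -c "
from h import *
to(.40,.11,.28,177.7)"
```

```text
t 0.72 pos [0.2893 0.2943 0.2806] yaw [1.7999e+02 2.0000e-02 1.7782e+02] shift [-117.6 -180.     0.6] twist 0.0022 q [ 45.5 -11.8   0.7 102.5  -0.   47.7] F [0.7 0.3 0.5] open 0.0853 gf 0.0
```

apply_moves --motion '[{"jaw": 1, "xyz": [-31, -48, 0], "twist": 0}, {"jaw": 1, "xyz": [-63, -96, 0], "twist": 0}, {"jaw": 1, "xyz": [-95, -144, 0], "twist": 0}, {"jaw": 1, "xyz": [-117, -180, 0], "twist": 0}, {"jaw": 1, "xyz": [-117, -180, 0], "twist": 0}]'

```text
time: 1.35
ee_pos: [0.3993, 0.1093, 0.2798]
tcp_rot: [-180.0, -0.0, 177.5]
wrist_force: [0.0, -0.7, -0.9]
opening: 0.0854
grasp_force: 0.0
```

```bash
python3 -c "
from h import *
to(.40,.11,.28,177.7)
p=camera_params('wrist'); im,d=camera('wrist'); save('wrist1',im); np.savez('wrist1.npz',im=im,d=d,W=points('wrist',d,p))
R=cv2.Rodrigues(p['rvec'])[0]; print(p, -R.T@p['tvec'],R[2])"
```

```text
t 1.35 pos [0.3993 0.1093 0.2798] yaw [-1.7997e+02 -4.0000e-02  1.7747e+02] shift [-0.7  0.8 -0.2] twist -0.004 q [ 15.3 -11.6   0.8 102.4  -0.   17.8] F [ 0.  -0.7 -0.9] open 0.0854 gf 0.0
{'mtx': array([[371.88262748,   0.        , 308.57732545],
       [  0.        , 371.88262748, 237.46164716],
       [  0.        ,   0.        ,   1.        ]]), 'k1': -0.05350252036655952, 'rvec': array([-2.1017845 , -2.01141884, -0.30289538]), 'tvec': array([-0.12602558, -0.43239681,  0.31818483])} [0.32442631 0.1121783  0.43157228] [ 0.29494133 -0.01372983 -0.95541672]
```

View pics/wrist1.png

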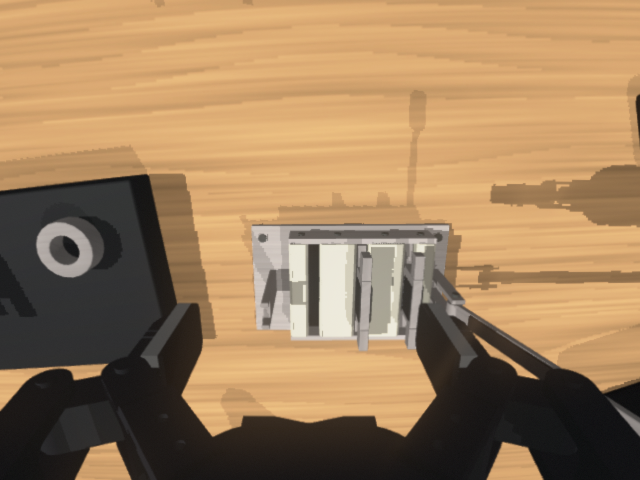

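The wrist view shows the rack. The free slot is the dark strip at u≈313, v 245–335, and the racked gauges are at u≈363 and u≈415. The bar's open end is at lower right. The ring is at (70,247).

Run:
```python
from h import *
np.set_printoptions(precision=1,suppress=True,linewidth=150)
D=np.load('wrist1.npz'); W=D['W']*1000; im=D['im']
for v in (260,300): print([(u,*W[v,u,1:].round(0).astype(int),im[v,u].mean().astype(int)) for u in range(286,335,2)])
g=cv2.cvtColor(im,cv2.COLOR_RGB2GRAY)
# slot: dark strip in the block, rays cast on the block-top plane z=43
p=camera_params('wrist'); R=cv2.Rodrigues(p['rvec'])[0]; C=-R.T@p['tvec']
def ray(uv,z):
    n=cv2.undistortPoints(np.array(uv,float).reshape(-1,1,2),p['mtx'],np.array([p['k1'],0,0,0])).reshape(-1,2)
    d=np.c_[n,np.ones(len(n))]@R; return (C+d*((z-C[2])/d[:,2])[:,None])*1000
L,Rr=[],[]
for v in range(250,330):
    dk=np.where(g[v,300:328]<100)[0]+300
    if len(dk): L.append((dk[0]-.5,v)); Rr.append((dk[-1]+.5,v))
for n,e in(('L',L),('R',Rr)):
    P=ray(e,.043); k=np.polyfit(P[:,0],P[:,1],1); r=P[:,1]-np.polyval(k,P[:,0]); ok=abs(r)<2; k=np.polyfit(P[ok,0],P[ok,1],1)
    print(n,'yaw',np.degrees(np.arctan(k[0])),'y at x=510:',np.polyval(k,510),r.std())
def rect(m,n):
    P=W[m]; print(n,len(P),cv2.minAreaRect(P[:,:2].astype(np.float32)),np.median(P[:,2]))
x,y,z=W[...,0],W[...,1],W[...,2]
w=(g>120)
rect((abs(z-43)<4)&(x>430)&(x<590)&(y>70)&(y<138)&w,'block part')
rect((z<32)&(z>12)&(x>430)&(x<590)&(y>100)&(y<120),'slot floor')
rect((z>66)&(x>430)&(x<590)&(y>140)&(y<185),'mid')
rect((z>3)&(z<14)&(x>400)&(x<620)&(y>20)&(y<320),'base')
rect((z>80)&(x>470)&(x<550)&(y>30)&(y<100),'fork')
```

```text
[(286, np.int64(77), np.int64(8), np.int64(175)), (288, np.int64(80), np.int64(9), np.int64(182)), (290, np.int64(85), np.int64(42), np.int64(225)), (292, np.int64(87), np.int64(45), np.int64(227)), (294, np.int64(89), np.int64(43), np.int64(227)), (296, np.int64(91), np.int64(44), np.int64(228)), (298, np.int64(94), np.int64(44), np.int64(227)), (300, np.int64(96), np.int64(42), np.int64(227)), (302, np.int64(98), np.int64(44), np.int64(228)), (304, np.int64(100), np.int64(43), np.int64(225)), (306, np.int64(103), np.int64(42), np.int64(152)), (308, np.int64(104), np.int64(18), np.int64(89)), (310, np.int64(107), np.int64(18), np.int64(59)), (312, np.int64(109), np.int64(19), np.int64(59)), (314, np.int64(111), np.int64(18), np.int64(58)), (316, np.int64(114), np.int64(19), np.int64(57)), (318, np.int64(116), np.int64(19), np.int64(73)), (320, np.int64(118), np.int64(41), np.int64(217)), (322, np.int64(120), np.int64(44), np.int64(227)), (324, np.int64(123), np.int64(45), np.int64(228)), (326, np.int64(125), np.int64(43), np.int64(228)), (328, np.int64(127), np.int64(43), np.int64(2
[... 1655 characters left out ...]
4 ((511.0019226074219, 110.72933959960938), (58.78573989868164, 129.65322875976562), 87.70878601074219) 42.90691646996926
slot floor 1067 ((507.0220642089844, 106.5320816040039), (19.79029655456543, 125.54579162597656), 86.81461334228516) 18.62989791348747
mid 1179 ((512.2509765625, 163.46957397460938), (14.31498908996582, 110.62704467773438), 87.97113037109375) 77.77633636884617
base 4882 ((511.7982482910156, 153.3223114013672), (236.68113708496094, 140.7035369873047), 87.72834014892578) 8.189445817864165
fork 290 ((507.9644775390625, 59.600067138671875), (8.112371444702148, 30.628467559814453), 87.85652160644531) 87.96113365932527<stdin>:4: RuntimeWarning: invalid value encountered in cast
```

apply_moves --motion '[{"jaw": 1, "xyz": [0, -40, 0], "twist": -0.05}, {"jaw": 1, "xyz": [0, -98, 5], "twist": -0.1}, {"jaw": 1, "xyz": [-5, -156, 10], "twist": -0.17}, {"jaw": 1, "xyz": [-8, -214, 15], "twist": -0.26}, {"jaw": 1, "xyz": [-10, -272, 20], "twist": -0.353}]'

```text
time: 2.02
ee_pos: [0.3976, -0.1614, 0.2602]
tcp_rot: [-180.0, 0.0, -161.8]
wrist_force: [1.4, 0.5, 0.3]
opening: 0.0855
grasp_force: 0.0
```

```bash
python3 -c "
from h import *
to(.392,-.316,.25,-162.3)"
```

```text
t 2.02 pos [ 0.3976 -0.1614  0.2602] yaw [-1.8000e+02  3.0000e-02 -1.6178e+02] shift [  53.7 -145.1   10.2] twist 0.009 q [-22.1 -10.4  -0.4  99.9   0.  -40.3] F [1.4 0.5 0.3] open 0.0855 gf 0.0
```

apply_moves --motion '[{"jaw": 1, "xyz": [18, -50, 4], "twist": 0}, {"jaw": 1, "xyz": [36, -98, 7], "twist": 0.009}, {"jaw": 1, "xyz": [54, -145, 10], "twist": 0.009}, {"jaw": 1, "xyz": [54, -145, 10], "twist": 0.009}]'

```text
time: 2.52
ee_pos: [0.391, -0.3167, 0.249]
tcp_rot: [179.9, -0.1, -162.7]
wrist_force: [-0.6, 1.4, -0.9]
opening: 0.0855
grasp_force: 0.0
```

Run:
```python
from h import *
to(.392,-.316,.25,-162.3)
p=camera_params('wrist'); im,d=camera('wrist'); save('wrist2',im); W=points('wrist',d,p)*1000; np.savez('wrist2.npz',im=im,d=d,W=W)
x,y,z=W[...,0],W[...,1],W[...,2]
def rect(m,n):
    P=W[m]; print(n,len(P),cv2.minAreaRect(P[:,:2].astype(np.float32)),np.median(P[:,2]))
b=(x>400)&(x<540)&(y>-345)&(y<-245)
for t in (75,100,105,108): rect(b&(z>t)&(z<125),f'g>{t}')
P=W[b&(z>104)&(z<116)][:,:2]; c=P.mean(0); u,s,vt=np.linalg.svd(P-c,full_matrices=False); print(c,np.degrees(np.arctan2(vt[0,1],vt[0,0])))
```

```text
t 2.52 pos [ 0.391  -0.3167  0.249 ] yaw [ 1.7991e+02 -7.0000e-02 -1.6268e+02] shift [-1.2  0.4 -1. ] twist -0.0067 q [-39.   -0.7   7.3  98.   -0.  -56.3] F [-0.6  1.4 -0.9] open 0.0855 gf 0.0
g>75 1584 ((469.68951416015625, -292.5924987792969), (110.46092224121094, 13.850972175598145), 17.6683406829834) 109.92599200529756
g>100 1525 ((469.6837158203125, -292.5731506347656), (110.43356323242188, 13.462162017822266), 17.057344436645508) 109.9631947665937
g>105 1495 ((469.70343017578125, -292.55133056640625), (110.38076782226562, 13.461999893188477), 17.01422882080078) 109.98157609652219
g>108 1403 ((469.7779541015625, -292.739013671875), (110.38188171386719, 13.375758171081543), 17.68079948425293) 110.0417903578935
[ 466.15368141 -293.88747676] 17.043850264804018
```

View pics/wrist2.png

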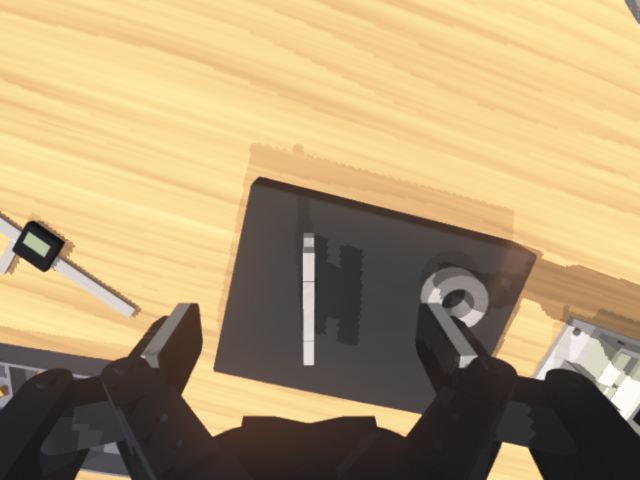

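The wrist view shows the gauge upright at u≈308, v 235–365, and the ring at (455,297), well clear of the finger path. Next I'll move over the gauge and descend.

apply_moves --motion '[{"jaw": 1, "xyz": [-42, 0, 10], "twist": 0}, {"jaw": 1, "xyz": [-82, 0, 40], "twist": 0}, {"jaw": 1, "xyz": [-82, 0, 80], "twist": 0}, {"jaw": 1, "xyz": [-82, 0, 110], "twist": 0}, {"jaw": 1, "xyz": [-82, 0, 110], "twist": 0}]'

```text
time: 3.2
ee_pos: [0.4687, -0.2883, 0.1386]
tcp_rot: [179.8, -0.1, -162.4]
wrist_force: [-0.3, 0.0, 0.7]
opening: 0.0855
grasp_force: 0.0
```

```bash
python3 -c "
from h import *
to(.4696,-.2926,.097,-162.8)"
```

```text
t 3.2 pos [ 0.4687 -0.2883  0.1386] yaw [ 1.7982e+02 -1.3000e-01 -1.6244e+02] shift [ 0.4 -4.5 41.6] twist 0.0063 q [-31.6   4.4   0.2  86.    0.  -49.2] F [-0.3  0.   0.7] open 0.0855 gf 0.0
```

apply_moves --motion '[{"jaw": 1, "xyz": [0, -2, 15], "twist": 0.005}, {"jaw": 1, "xyz": [0, -3, 30], "twist": 0.005}, {"jaw": 1, "xyz": [0, -4, 41], "twist": 0.005}, {"jaw": 1, "xyz": [0, -4, 41], "twist": 0.005}, {"jaw": 1, "xyz": [0, -4, 41], "twist": 0.005}]'

```text
time: 3.82
ee_pos: [0.4705, -0.2948, 0.0997]
tcp_rot: [-180.0, 0.0, -162.9]
wrist_force: [0.1, -0.0, 0.4]
opening: 0.0854
grasp_force: 0.0
```

Run:
```python
from h import *
to(.4696,-.2926,.097,-162.8)
p=camera_params('wrist'); im,d=camera('wrist'); W=points('wrist',d,p)*1000
to(.4696,-.2926,.097,-162.8)
x,y,z=W[...,0],W[...,1],W[...,2]
b=(x>400)&(x<540)&(y>-345)&(y<-245)&(z>104)&(z<116)
P=W[b];print(len(P),cv2.minAreaRect(P[:,:2].astype(np.float32)),np.median(P[:,2]))
```

```text
t 3.83 pos [ 0.4705 -0.2948  0.0997] yaw [-1.7998e+02  2.0000e-02 -1.6287e+02] shift [0.2 2.4 2.7] twist -0.0013 q [-32.1   5.   -3.5  81.5   0.  -49.2] F [ 0.1 -0.   0.4] open 0.0854 gf 0.0
t 3.88 pos [ 0.4706 -0.2948  0.0998] yaw [-1.7997e+02  3.0000e-02 -1.6287e+02] shift [0.3 2.4 2.8] twist -0.0011 q [-32.1   5.   -3.4  81.5  -0.  -49.2] F [-1.  -0.2  0.3] open 0.0852 gf 0.0
6347 ((469.94122314453125, -292.6316223144531), (110.34774017333984, 14.070290565490723), 17.31239891052246) 109.93837306112621
```

apply_moves --motion '[{"jaw": 1, "xyz": [0, 2.4, 2.8], "twist": 0}, {"jaw": 1, "xyz": [0, 2.4, 2.8], "twist": 0}, {"jaw": 0, "xyz": [0, 2.4, 2.8], "twist": 0}, {"jaw": -0.4, "xyz": [0, 2.4, 2.8], "twist": 0}, {"jaw": -0.5, "xyz": [0, 2.4, 2.8], "twist": 0}]' --grip_force 50

```text
time: 4.5
ee_pos: [0.4697, -0.2923, 0.0965]
tcp_rot: [-180.0, 0.0, -162.9]
wrist_force: [1.1, -0.5, -0.0]
opening: 0.0324
grasp_force: 0.0
```

```bash
python3 -c "
from h import *
to(.4696,-.2926,.097,-162.7)"
```

```text
t 4.5 pos [ 0.4697 -0.2923  0.0965] yaw [-180.      0.   -162.86] shift [ 0.2 -0.2 -0.5] twist -0.0028 q [-31.9   4.8  -4.   81.2   0.  -49. ] F [ 1.1 -0.5 -0. ] open 0.0324 gf 0.0
```

apply_moves --motion '[{"jaw": -0.65, "xyz": [0, 0, 0]}, {"jaw": -1, "xyz": [0, 0, 0]}, {"jaw": -1, "xyz": [0, 0, 0]}, {"jaw": -1, "xyz": [0, 0, 0]}, {"jaw": -1, "xyz": [0, 0, 0]}]' --grip_force 50

```text
validation failed for argument at $.mo...
```

apply_moves --motion '[{"jaw": -0.65, "xyz": [0, 0, 0], "twist": 0}, {"jaw": -1, "xyz": [0, 0, 0], "twist": 0}, {"jaw": -1, "xyz": [0, 0, 0], "twist": 0}, {"jaw": -1, "xyz": [0, 0, 0], "twist": 0}, {"jaw": -1, "xyz": [0, 0, 0], "twist": 0}]' --grip_force 50

```text
time: 5.12
ee_pos: [0.4698, -0.2924, 0.0967]
tcp_rot: [-180.0, 0.0, -162.9]
wrist_force: [-1.2, 1.2, 3.6]
opening: 0.0111
grasp_force: 49.0
```

apply_moves --motion '[{"jaw": -1, "xyz": [0, 0, -5], "twist": 0}, {"jaw": -1, "xyz": [0, 0, -20], "twist": 0}, {"jaw": -1, "xyz": [0, 0, -45], "twist": 0}, {"jaw": -1, "xyz": [0, 0, -70], "twist": 0}, {"jaw": -1, "xyz": [0, 0, -80], "twist": 0}]'

```text
time: 5.75
ee_pos: [0.4703, -0.2926, 0.1786]
tcp_rot: [-179.9, 0.1, -162.9]
wrist_force: [-0.7, 0.4, -3.4]
opening: 0.011
grasp_force: 48.9
```

Run:
```python
from h import *
p=camera_params('wrist'); im,d=camera('wrist'); save('wrist3',im); W=points('wrist',d,p)*1000
to(.510,.110,.18,177.8)
o=sensors.get_obs(); x,y,z=np.moveaxis(W-o['ee_pos']*1000,-1,0)
P=W[(abs(x)<70)&(abs(y)<40)&(z>5)&(z<20)]-o['ee_pos']*1000
print(len(P),cv2.minAreaRect(P[:,:2].astype(np.float32)),np.percentile(P[:,2],[10,50,90]))
```

```text
t 5.8 pos [ 0.4703 -0.2927  0.179 ] yaw [-1.7988e+02  1.1000e-01 -1.6286e+02] shift [-156.6  373.1   -1.5] twist 0.3376 q [-31.9   4.7   4.9  90.1   0.  -49. ] F [ 0.1 -0.4 -3.3] open 0.0112 gf 48.9
6717 ((0.29491424560546875, -2.415271759033203), (109.1898193359375, 36.44316482543945), 4.831358432769775) [11.76323413 12.89781782 13.93266236]
```

View pics/wrist3.png

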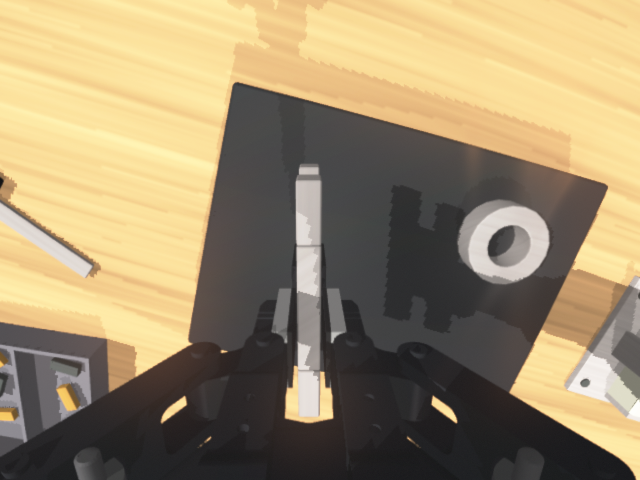

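The gauge is held square between the fingers at u≈308, clear of the plate, with the ring undisturbed at (503,242). Next I'll carry it to the slot.

apply_moves --motion '[{"jaw": -1, "xyz": [-12, 28, -2], "twist": 0.03}, {"jaw": -1, "xyz": [-33, 78, -2], "twist": 0.1}, {"jaw": -1, "xyz": [-54, 129, -2], "twist": 0.17}, {"jaw": -1, "xyz": [-75, 180, -2], "twist": 0.25}, {"jaw": -1, "xyz": [-97, 232, -2], "twist": 0.32}]'

```text
time: 6.42
ee_pos: [0.4937, -0.0403, 0.1778]
tcp_rot: [180.0, -0.0, 178.6]
wrist_force: [0.5, -0.1, -3.1]
opening: 0.0112
grasp_force: 49.0
```

```bash
python3 -c "
from h import *
to(.510,.110,.18,177.8)"
```

```text
t 6.42 pos [ 0.4937 -0.0403  0.1778] yaw [ 1.8000e+02 -4.0000e-02  1.7865e+02] shift [-12.8 150.7  -2.2] twist 0.0148 q [-4.7 -3.2 -3.1 90.1  0.  -3.3] F [ 0.5 -0.1 -3.1] open 0.0112 gf 49.0
```

apply_moves --motion '[{"jaw": -1, "xyz": [-4, 45, -2], "twist": 0.01}, {"jaw": -1, "xyz": [-8, 95, -2], "twist": 0.015}, {"jaw": -1, "xyz": [-11, 135, -2], "twist": 0.015}, {"jaw": -1, "xyz": [-13, 151, -2], "twist": 0.015}, {"jaw": -1, "xyz": [-13, 151, -2], "twist": 0.015}]'

```text
time: 7.05
ee_pos: [0.51, 0.1092, 0.1798]
tcp_rot: [-180.0, -0.1, 178.0]
wrist_force: [0.4, 0.6, -3.0]
opening: 0.011
grasp_force: 49.1
```

Run:
```python
from h import *
p=camera_params('wrist'); im,d=camera('wrist'); save('wrist4',im); W=points('wrist',d,p)*1000; np.savez('wrist4.npz',im=im,d=d,W=W)
to(.510,.110,.18,177.8)
o=sensors.get_obs(); x,y,z=np.moveaxis(W-o['ee_pos']*1000,-1,0); g=im.min(-1)
P=W[(abs(x)<70)&(abs(y)<12)&(z>5)&(z<20)&(g>80)]
print('gauge',len(P),cv2.minAreaRect(P[:,:2].astype(np.float32)),np.percentile(P[:,2],[10,50,90]))
x,y,z=np.moveaxis(W,-1,0)
def rect(m,n):
    P=W[m]; print(n,len(P),cv2.minAreaRect(P[:,:2].astype(np.float32)),np.median(P[:,2]))
rect((z>66)&(z<90)&(x>430)&(x<590)&(y>150)&(y<180),'mid')
rect((z>66)&(z<90)&(x>430)&(x<590)&(y>205)&(y<230),'end')
rect((z>14)&(z<30)&(x>430)&(x<590)&(y>80)&(y<140),'slot')
rect((abs(z-43)<4)&(x>430)&(x<590)&(y>70)&(y<138),'block')
```

```text
t 7.1 pos [0.51   0.1084 0.18  ] yaw [-1.7996e+02 -5.0000e-02  1.7798e+02] shift [ 0.   1.6 -0. ] twist 0.0032 q [12.   0.4  0.7 90.3 -0.  14. ] F [-0.8 -0.3 -3.3] open 0.0111 gf 49.1
gauge 5966 ((510.0663146972656, 109.42498016357422), (110.04110717773438, 23.43060302734375), 4.546396255493164) [192.29687503 193.15784033 193.94639421]
mid 2766 ((511.91387939453125, 163.4013214111328), (14.662569046020508, 110.24505615234375), 87.66110229492188) 77.78587648844831
end 3111 ((512.6964111328125, 217.19068908691406), (14.848329544067383, 109.5318832397461), 87.55003356933594) 77.55361446227109
slot 380 ((455.5755615234375, 111.73001861572266), (55.20282745361328, 23.055906295776367), 88.02177429199219) 18.56841555626811
block 6784 ((510.26605224609375, 110.48831939697266), (58.760868072509766, 128.87014770507812), 88.11001586914062) 42.96749785263021
```

View pics/wrist4.png

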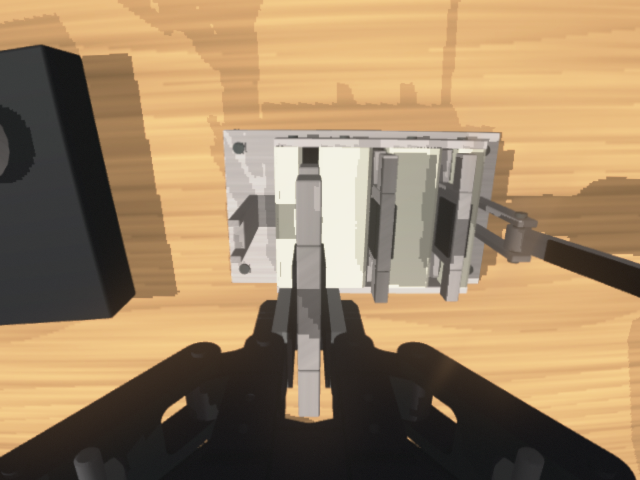

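The gauge is held along the slot line at u≈310. The slot's far end shows dark at (310,155), and the racked gauges are at u≈385 and u≈455.

Run:
```python
from h import *
D=np.load('wrist4.npz'); W=D['W']; im=D['im']; x,y,z=np.moveaxis(W,-1,0)
m=(abs(z-193.5)<4)&(abs(y-109)<25)&(x>532)
P=W[m]; print('front part',P[:,0].max())
for a in range(534,566,6):
    q=P[(P[:,0]>a)&(P[:,0]<a+6)]; print(a+3,q[:,1].min().round(1),q[:,1].max().round(1),len(q))
p=camera_params('wrist'); R=cv2.Rodrigues(p['rvec'])[0]; C=-R.T@p['tvec']
def ray(uv,z):
    n=cv2.undistortPoints(np.array(uv,float).reshape(-1,1,2),p['mtx'],np.array([p['k1'],0,0,0])).reshape(-1,2)
    d=np.c_[n,np.ones(len(n))]@R; return (C+d*((z-C[2])/d[:,2])[:,None])*1000
g=im.mean(-1)
print(g[140:168:2,310].astype(int)); 
for v in (152,155,158,161):
    dk=np.where(g[v,295:326]<90)[0]+295; print(v,dk[0],dk[-1],ray([(dk[0]-.5,v),(dk[-1]+.5,v)],.043)[:,:2].round(1).tolist())
dk=np.where(g[140:170,310]<90)[0]+140; print(dk[0],ray([(310,dk[0]-.5)],.043))
```

```text
front part 565.6043601631558
537 103.0 112.4 239
543 102.7 112.2 255
549 102.4 112.1 237
555 102.2 112.0 235
561 101.9 111.8 225
567 102.4 111.7 31
[211 213 213 178  54  49  48  50  50  51  52  55  85  95]
152 303 317 [[456.1, 105.0], [456.5, 116.4]]
155 303 317 [[458.3, 104.9], [458.7, 116.4]]
158 303 317 [[460.6, 104.9], [461.0, 116.3]]
161 303 317 [[462.8, 104.8], [463.2, 116.2]]
148 [[452.90579297 110.84598722  43.        ]]
```

apply_moves --motion '[{"jaw": -1, "xyz": [0, 1, 20], "twist": 0}, {"jaw": -1, "xyz": [0, 1, 45], "twist": 0}, {"jaw": -1, "xyz": [0, 1, 68], "twist": 0}, {"jaw": -1, "xyz": [0, 1, 80], "twist": 0}, {"jaw": -1, "xyz": [0, 1, 80], "twist": 0}]'

```text
time: 7.72
ee_pos: [0.5098, 0.1088, 0.1]
tcp_rot: [-180.0, -0.1, 177.9]
wrist_force: [0.4, -0.5, -3.2]
opening: 0.0113
grasp_force: 49.1
```

Run:
```python
from h import *
to(.5102,.1095,.0975,177.8)
p=camera_params('wrist'); im,d=camera('wrist'); save('wrist5',im); W=points('wrist',d,p)*1000; np.savez('wrist5.npz',im=im,d=d,W=W)
o=sensors.get_obs(); to(.5102,.1095,.0975,177.8)
x,y,z=np.moveaxis(W,-1,0); g=im.mean(-1); zt=o['ee_pos'][2]*1000+13
P=W[(abs(z-zt)<4)&(abs(y-109)<30)&(x<490)]; print('end',P[:,0].min())
for a in range(452,490,6):
    q=P[(P[:,0]>a)&(P[:,0]<a+6)]; 
    if len(q): print(a+3,q[:,1].min().round(1),q[:,1].max().round(1),len(q))
b=(abs(z-43)<3.5)&(x>447)&(x<575)
for a in range(446,500,6):
    r=b&(x>a)&(x<a+6); l=y[r&(y<110)&(y>80)]; rr=y[r&(y>110)&(y<140)]; print(a+3,l.max().round(1) if len(l) else None,rr.min().round(1) if len(rr) else None)
```

```text
t 7.72 pos [0.5098 0.1088 0.1   ] yaw [-1.7998e+02 -7.0000e-02  1.7789e+02] shift [-0.3  0.7  2.5] twist 0.0016 q [12.1  0.5 -8.1 81.5 -0.  14.2] F [ 0.4 -0.5 -3.2] open 0.0113 gf 49.1
t 7.78 pos [0.5103 0.1091 0.1009] yaw [-1.8000e+02  1.0000e-02  1.7791e+02] shift [0.1 0.4 3.4] twist 0.0019 q [12.1  0.5 -8.  81.5 -0.  14.2] F [-0.2  0.5 -2.5] open 0.0108 gf 49.1
end 454.8854656275163
455 105.2 115.0 231
461 105.3 114.9 404
467 105.0 114.7 396
473 104.7 114.6 388
479 104.3 114.4 372
485 104.1 114.2 351
491 102.3 113.7 122
449 109.7 110.1
455 105.1 111.2
461 104.2 118.2
467 102.4 118.0
473 102.0 117.8
479 101.7 117.1
485 101.4 117.0
491 101.1 116.8
497 100.9 116.6
```

View pics/wrist5.png

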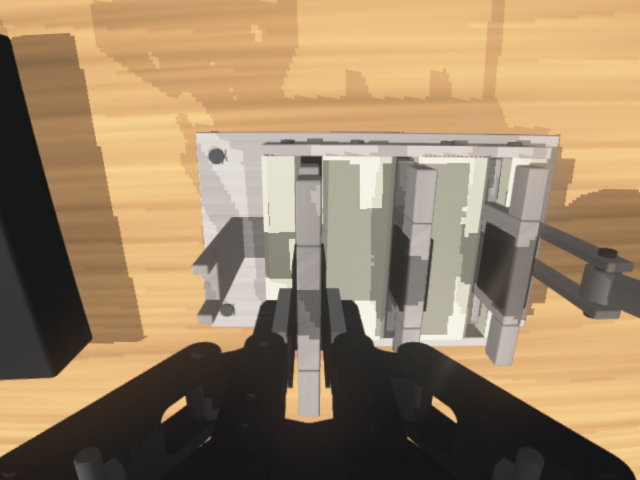

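The gauge sits centred over the slot: the gauge strip and the slot both have their centre at y≈109.4 mm. Next I'll lower it in.

apply_moves --motion '[{"jaw": -1, "xyz": [0, 0, 8], "twist": 0}, {"jaw": -1, "xyz": [0, 0, 15], "twist": 0}, {"jaw": -1, "xyz": [0, 0, 21], "twist": 0}, {"jaw": -1, "xyz": [0, 0, 27], "twist": 0}, {"jaw": -1, "xyz": [0, 0, 30], "twist": 0}]' --grip_force 30

```text
time: 8.4
ee_pos: [0.51, 0.1097, 0.07]
tcp_rot: [-180.0, -0.0, 178.0]
wrist_force: [0.9, -1.0, -2.9]
opening: 0.0113
grasp_force: 49.1
```

```bash
python3 -c "
from h import *
to(.5102,.1093,.065,177.8)"
```

```text
t 8.4 pos [0.51   0.1097 0.07  ] yaw [-1.7999e+02 -3.0000e-02  1.7795e+02] shift [-0.2 -0.3  5. ] twist 0.0026 q [ 12.1   0.9 -11.   78.1  -0.   14.2] F [ 0.9 -1.  -2.9] open 0.0113 gf 49.1
```

apply_moves --motion '[{"jaw": -1, "xyz": [0, 0, 2], "twist": 0}, {"jaw": -1, "xyz": [0, 0, 4], "twist": 0}, {"jaw": -1, "xyz": [0, 0, 5], "twist": 0}, {"jaw": -1, "xyz": [0, 0, 5], "twist": 0}]'

```text
time: 8.9
ee_pos: [0.5102, 0.1097, 0.0655]
tcp_rot: [180.0, 0.0, 177.9]
wrist_force: [0.5, -0.5, -3.0]
opening: 0.011
grasp_force: 49.1
```

apply_moves --motion '[{"jaw": -1, "xyz": [0, 0, 0.7], "twist": 0}, {"jaw": -1, "xyz": [0, 0, 1.4], "twist": 0}, {"jaw": -1, "xyz": [0, 0, 2], "twist": 0}, {"jaw": -1, "xyz": [0, 0, 2], "twist": 0}]'

```text
time: 9.4
ee_pos: [0.5104, 0.1099, 0.0647]
tcp_rot: [180.0, 0.1, 178.0]
wrist_force: [-3.6, -0.1, 6.7]
opening: 0.0112
grasp_force: 50.7
```

apply_moves --motion '[{"jaw": -0.6, "xyz": [0, 0, 0], "twist": 0}, {"jaw": -0.4, "xyz": [0, 0, 0], "twist": 0}, {"jaw": -0.4, "xyz": [0, 0, 0], "twist": 0}, {"jaw": -0.4, "xyz": [0, 0, 0], "twist": 0}]'

```text
time: 9.9
ee_pos: [0.5102, 0.1097, 0.0634]
tcp_rot: [-180.0, -0.0, 177.9]
wrist_force: [-0.1, -0.3, 0.1]
opening: 0.026
grasp_force: 0.0
```

Run:
```python
from h import *
to(.5102,.1093,.065,177.8)
p=camera_params('wrist'); im,d=camera('wrist'); W=points('wrist',d,p)*1000
x,y,z=np.moveaxis(W,-1,0)
P=W[(z>60)&(z<90)&(abs(y-110)<9)&(x>440)&(x<485)]; print(np.percentile(P[:,2],[5,50,95]),P[:,0].min(),P[:,1].min(),P[:,1].max())
```

```text
t 9.9 pos [0.5102 0.1097 0.0634] yaw [-180.     -0.    177.95] shift [ 0.  -0.4 -1.6] twist 0.0026 q [ 12.1   1.1 -11.6  77.4  -0.   14.2] F [-0.1 -0.3  0.1] open 0.026 gf 0.0
[73.85363288 78.00506805 79.02729295] 455.4011830980479 105.49160390416174 116.33087990911599
```

Gauge top reads 78 mm, so it is home and released. Next I'll retreat straight up and turn for the bar.

apply_moves --motion '[{"jaw": -0.4, "xyz": [0, 0, -25], "twist": 0}, {"jaw": -0.4, "xyz": [0, 0, -75], "twist": 0}, {"jaw": 0, "xyz": [0, 0, -135], "twist": -0.15}, {"jaw": 0.5, "xyz": [0, 0, -195], "twist": -0.33}, {"jaw": 1, "xyz": [0, 0, -250], "twist": -0.51}]'

```text
time: 10.58
ee_pos: [0.51, 0.1096, 0.3158]
tcp_rot: [-180.0, 0.1, -152.5]
wrist_force: [0.1, 0.3, 0.5]
opening: 0.0775
grasp_force: 0.0
```

```bash
python3 -c "
from h import *
to(.518,.24,.35,-92.3)"
```

```text
t 10.57 pos [0.51   0.1096 0.3158] yaw [-1.7998e+02  6.0000e-02 -1.5249e+02] shift [-67.3 111.9 -34.2] twist -1.0505 q [ 12.1   4.3  20.  105.6   0.  -15.4] F [0.1 0.3 0.5] open 0.0775 gf 0.0
```

apply_moves --motion '[{"jaw": 1, "xyz": [0, 0, -34], "twist": -0.18}, {"jaw": 1, "xyz": [-10, 17, -34], "twist": -0.36}, {"jaw": 1, "xyz": [-25, 42, -34], "twist": -0.54}, {"jaw": 1, "xyz": [-40, 70, -34], "twist": -0.72}, {"jaw": 1, "xyz": [-55, 95, -34], "twist": -0.9}]'

```text
time: 11.2
ee_pos: [0.5157, 0.2203, 0.3475]
tcp_rot: [-180.0, 0.0, -100.9]
wrist_force: [-0.3, -0.0, 0.5]
opening: 0.0853
grasp_force: 0.0
```

Run:
```python
from h import *
to(.518,.24,.35,-92.3)
p=camera_params('wrist'); im,d=camera('wrist'); save('wrist6',im); W=points('wrist',d,p)*1000; np.savez('wrist6.npz',im=im,d=d,W=W)
x,y,z=np.moveaxis(W,-1,0); g=im.mean(-1)
for t in(270,285,300):
    P=W[(z>t)&(z<315)&(y>300)&(y<360)&(abs(x-518)<30)]
    if len(P): print(t,len(P),cv2.minAreaRect(P[:,:2].astype(np.float32)),P.max(0),P.min(0))
P=W[(z>66)&(z<90)&(abs(y-110)<9)&(x>440)&(x<580)]
if len(P): print('gauge',len(P),cv2.minAreaRect(P[:,:2].astype(np.float32)),np.median(P[:,2]))
```

```text
t 11.2 pos [0.5157 0.2203 0.3475] yaw [-180.      0.   -100.92] shift [-19.8   1.5  -2.5] twist -0.1505 q [ 23.1  12.   32.4 110.4   0.  -55.9] F [-0.3 -0.   0.5] open 0.0853 gf 0.0
270 1819 ((518.5930786132812, 324.5367736816406), (16.42083740234375, 34.33967971801758), 88.43214416503906) [535.91951262 333.16689817 304.45769094] [501.41359971 316.21267464 270.01654523]
285 1364 ((518.6350708007812, 326.0728454589844), (13.34744930267334, 34.33967971801758), 88.43214416503906) [535.91951262 333.16689817 304.45769094] [501.41359971 319.04018174 285.09322937]
300 667 ((519.0462036132812, 327.0023498535156), (11.466779708862305, 33.54864501953125), 88.43214416503906) [535.91951262 333.16689817 304.45769094] [502.30474273 321.32968245 300.00617118]
gauge 1227 ((510.38507080078125, 109.23443603515625), (14.422602653503418, 109.35282135009766), 88.15859985351562) 77.78899264585333
```

View pics/wrist6.png

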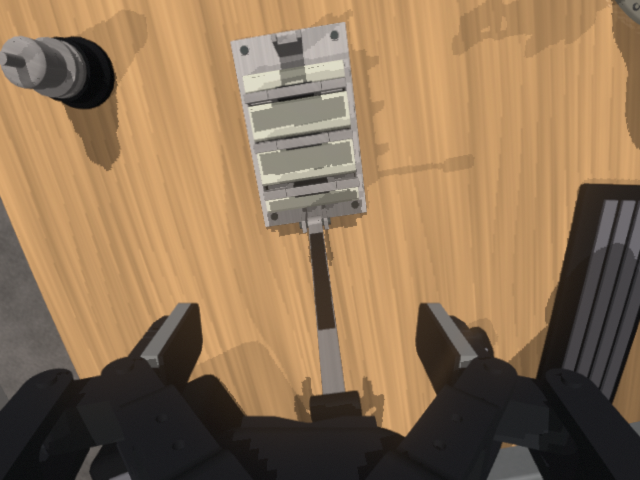

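The grip is at image (335,405), and the gauge is seated in the rack view above it. Grip centre comes out at about (0.5186, 0.327, 0.2955), q≈1.90.

```bash
python3 -c "
from h import *
to(.5186,.327,.2935,-92.2)"
```

```text
t 11.25 pos [0.5158 0.223  0.3467] yaw [ 1.7995e+02  4.0000e-02 -1.0033e+02] shift [-102.8   15.9   53.2] twist -0.142 q [ 2.330e+01  1.210e+01  3.250e+01  1.104e+02  1.000e-01 -5.630e+01] F [ 0.9  1.2 -0.5] open 0.0852 gf 0.0
```

apply_moves --motion '[{"jaw": 1, "xyz": [-50, 8, 0], "twist": -0.142}, {"jaw": 1, "xyz": [-102, 16, 0], "twist": -0.142}, {"jaw": 1, "xyz": [-102, 16, 0], "twist": -0.142}, {"jaw": 1, "xyz": [-102, 16, 25], "twist": -0.142}, {"jaw": 1, "xyz": [-102, 16, 25], "twist": -0.142}]'

```text
time: 11.88
ee_pos: [0.5196, 0.3216, 0.321]
tcp_rot: [179.9, -0.1, -93.2]
wrist_force: [-0.5, 0.1, -0.6]
opening: 0.0852
grasp_force: 0.0
```

```bash
python3 -c "
from h import *
to(.5186,.327,.2935,-92.2)"
```

```text
t 11.88 pos [0.5196 0.3216 0.321 ] yaw [ 1.7986e+02 -1.1000e-01 -9.3170e+01] shift [-5.4  1.2 27.5] twist -0.017 q [ 31.8  18.4  37.1 108.9  -0.  -55.1] F [-0.5  0.1 -0.6] open 0.0852 gf 0.0
```

apply_moves --motion '[{"jaw": 1, "xyz": [-5, 1, 15], "twist": -0.017}, {"jaw": 1, "xyz": [-5, 1, 27], "twist": -0.017}, {"jaw": 1, "xyz": [-5, 1, 27], "twist": -0.017}, {"jaw": 1, "xyz": [-5, 1, 27], "twist": -0.017}]'

```text
time: 12.38
ee_pos: [0.5194, 0.3271, 0.2969]
tcp_rot: [-179.9, 0.0, -92.2]
wrist_force: [0.5, -0.0, -0.3]
opening: 0.0855
grasp_force: 0.0
```

```bash
python3 -c "
from h import *
to(.5186,.327,.2935,-92.2)"
```

```text
t 12.38 pos [0.5194 0.3271 0.2969] yaw [-1.7993e+02  4.0000e-02 -9.2190e+01] shift [0.2 0.8 3.4] twist 0.0001 q [ 32.2  17.   32.5 105.4  -0.  -55.6] F [ 0.5 -0.  -0.3] open 0.0855 gf 0.0
```

apply_moves --motion '[{"jaw": 0.5, "xyz": [0, 0.5, 3], "twist": 0}, {"jaw": 0, "xyz": [0, 0.5, 3], "twist": 0}, {"jaw": -0.15, "xyz": [0, 0.5, 3], "twist": 0}, {"jaw": -0.6, "xyz": [0, 0.5, 3], "twist": 0}, {"jaw": -0.6, "xyz": [0, 0.5, 3], "twist": 0}]' --grip_force 25

```text
time: 13.0
ee_pos: [0.5191, 0.3278, 0.2936]
tcp_rot: [-179.9, 0.1, -92.2]
wrist_force: [0.7, 1.4, 7.2]
opening: 0.0169
grasp_force: 3.0
```

```bash
cat > arc.py <<'E'
from h import *
import sys
# tool-axis shifts that carry the grip from its present angle round the hinge
o=sensors.get_obs(); to(.5186,.327,.2935,-92.2)
y0,z0=.2554,.085; e=o['ee_pos']
q=np.arctan2(e[2]+.002-z0, y0-e[1]); r=np.hypot(e[2]+.002-z0,y0-e[1]); print('q',q.round(3),'r',r.round(4))
from scipy.spatial.transform import Rotation as Ro
R=Ro.from_euler('xyz',o['tcp_rot'],degrees=True)
for a in [float(s) for s in sys.argv[1:]]:
    y=y0-.222*np.cos(a); t=np.array([.5123+.038*(y-.1635),y,z0+.222*np.sin(a)-.002])
    print(a,(R.inv().apply(t-e)*1000).round(1))
E
python3 arc.py 1.9 1.75 1.6 1.45 1.3
```

```text
t 13.0 pos [0.5191 0.3278 0.2936] yaw [-1.7989e+02  9.0000e-02 -9.2150e+01] shift [0.9 0.5 0.1] twist 0.0008 q [ 32.3  16.8  31.8 104.9   0.  -55.6] F [0.7 1.4 7.2] open 0.0169 gf 3.0
q 1.902 r 0.2227
1.9 [0.7 0.6 0.5]
1.75 [32.9  0.6 -7.9]
1.6 [ 66.    0.6 -11.4]
1.45 [99.3  0.6 -9.9]
1.3 [131.9   0.6  -3.5]
```

Run:
```python
from h import *
im,d=camera('wrist'); s,_=camera('scene'); t,_=camera('top')
a=cv2.resize(s[160:300,440:600],(480,420)); b=cv2.resize(t[260:380,20:180],(320,240)); w=cv2.resize(im,(320,240))
c=np.zeros((480,800,3),np.uint8); c[:420,:480]=a; c[:240,480:]=b; c[240:,480:]=w; save('combo7',c); print(sensors.get_obs()['grasp_force'])
```

```text
2.8454749658703804
```

View pics/combo7.png

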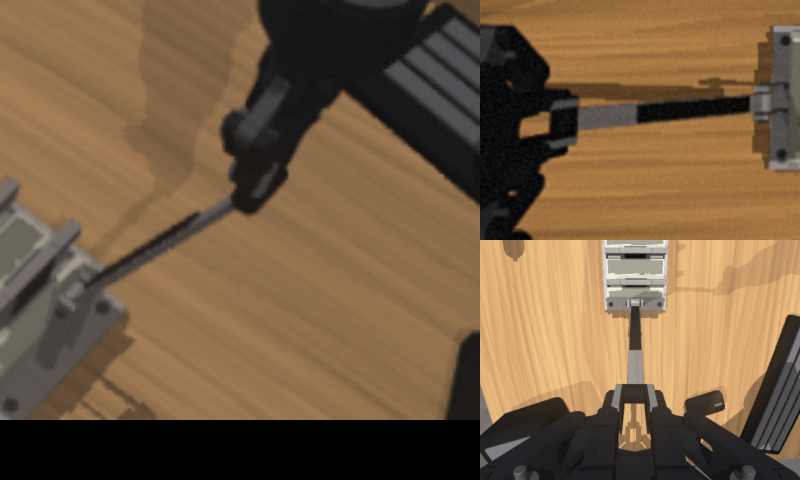

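The fingers closed to their commanded 17 mm without the grip (34 mm) stopping them. The wrist inset shows the dark grip at about (632,392), at the fingertips. I need a measurement of where the grip is now.

Run:
```python
from h import *
p=camera_params('wrist'); im,d=camera('wrist'); W=points('wrist',d,p)*1000; o=sensors.get_obs(); print(o['ee_pos'],o['opening'],o['grasp_force'],o['wrist_force'])
np.savez('wrist7.npz',im=im,d=d,W=W)
np.set_printoptions(linewidth=250)
for u in (250,260,280,308,340,350): print(u,[(v,*[int(k) if k==k else None for k in W[v,u]],int(im[v,u].mean())) for v in range(270,400,10)])
p=camera_params('scene'); s,d=camera('scene'); S=points('scene',d,p)*1000
save('crop8',np.hstack([im[240:480,180:440][:, :],cv2.resize(s[180:260,480:560],(240,240))]).repeat(1,0))
```

```text
[0.5190628  0.32786526 0.29356983] 0.017121547544556522 2.840989977121353 [0.72304439 0.65238429 5.3848636 ]
250 [(270, 599, 430, 0, 175), (280, 601, 445, 0, 173), (290, 602, 459, 0, 169), (300, 603, 474, 0, 164), (310, 604, 488, 0, 149), (320, 540, 319, 326, 52), (330, 539, 319, 331, 49), (340, 536, 313, 348, 47), (350, 535, 314, 352, 47), (360, 535, 314, 356, 44), (370, 534, 315, 359, 34), (380, 532, 309, 371, 41), (390, 532, 309, 375, 38)]
260 [(270, 586, 431, 0, 183), (280, 587, 445, 0, 182), (290, 589, 460, -1, 181), (300, 539, 319, 308, 79), (310, 537, 319, 317, 53), (320, 537, 320, 323, 51), (330, 536, 319, 331, 50), (340, 533, 313, 348, 48), (350, 533, 315, 351, 47), (360, 532, 314, 356, 45), (370, 531, 314, 361, 35), (380, 530, 309, 371, 41), (390, 529, 309, 375, 42)]
280 [(270, 561, 433, -1, 170), (280, 561, 446, 0, 184), (290, 530, 315, 308, 133), (300, 529, 315, 317, 132), (310, 529, 315, 325, 112), (320, 528, 315, 332, 53), (330, 528, 315, 338, 44), (340, 528, 318, 339, 49), (350, 528, 322, 340, 46), (360, 528, 326, 340, 46), (370, 529, 330, 340, 46), (380, 529, 334, 340
[... 361 characters left out ...]
, 0, 159)]
340 [(270, 483, 434, 1, 172), (280, 483, 449, -1, 172), (290, 506, 316, 308, 133), (300, 507, 316, 317, 132), (310, 507, 317, 324, 132), (320, 508, 317, 331, 132), (330, 508, 316, 338, 102), (340, 508, 320, 339, 126), (350, 509, 322, 341, 40), (360, 509, 324, 343, 36), (370, 509, 328, 344, 35), (380, 509, 331, 344, 35), (390, 485, 623, 0, 104)]
350 [(270, 471, 434, 2, 184), (280, 470, 449, 0, 184), (290, 470, 464, 0, 184), (300, 502, 321, 308, 79), (310, 504, 317, 324, 126), (320, 504, 317, 331, 132), (330, 505, 316, 338, 131), (340, 506, 315, 346, 47), (350, 506, 316, 350, 46), (360, 507, 315, 356, 46), (370, 507, 314, 362, 43), (380, 508, 311, 370, 42), (390, 509, 310, 374, 41)]
```

View pics/crop8.png

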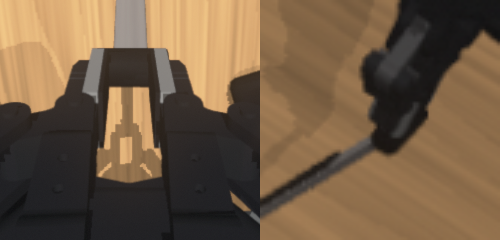

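Run:
```python
from h import *
for n,t,dx in(('wrist4',(510,108.4,180),0),('wrist7',(519.1,327.9,293.6),0)):
    W=np.load(n+'.npz')['W']-np.array(t); im=np.load(n+'.npz')['im'].mean(-1)
    print(n)
    for u in (270,276,282,288,294,324,330,336,342,348): print(u,[(v,*[int(k) if k==k else None for k in W[v,u]],int(im[v,u])) for v in range(272,346,6)])
```

```text
wrist4
270 [(272, 57, -37, -171, 207), (278, 63, -38, -171, 212), (284, 73, -39, -180, 169), (290, 79, -40, -179, 170), (296, 86, -40, -180, 169), (302, -6, -14, 17, 51), (308, -7, -14, 22, 50), (314, -6, -14, 26, 49), (320, -7, -13, 32, 46), (326, -7, -13, 36, 45), (332, -11, -11, 48, 43), (338, -12, -10, 53, 42), (344, -11, -10, 54, 43)]
276 [(272, 58, -32, -173, 208), (278, 63, -32, -171, 220), (284, 73, -34, -180, 179), (290, 79, -34, -178, 176), (296, 86, -34, -179, 167), (302, -7, -12, 17, 64), (308, -10, -11, 29, 82), (314, -10, -10, 34, 86), (320, -10, -10, 37, 85), (326, -10, -10, 42, 85), (332, -10, -9, 45, 84), (338, -12, -9, 51, 42), (344, -11, -9, 54, 42)]
282 [(272, 43, -23, -137, 236), (278, 48, -23, -135, 236), (284, 54, -24, -136, 237), (290, -10, -10, 14, 89), (296, -11, -9, 20, 89), (302, -11, -9, 27, 87), (308, -11, -8, 31, 86), (314, -10, -8, 33, 85), (320, -11, -8, 39, 85), (326, -10, -8, 41, 83), (332, -11, -7, 47, 107), (338, -11, -7, 51, 53), (344, -11, -7, 54, 40)]
288 [(272, 43, -18, -136, 237), (278, 49, -18, -137, 237), (284, 55, -19, -138, 236), (290, -1
[... 4652 characters left out ...]
45, 48)]
342 [(272, -37, 110, -293, 175), (278, -37, 118, -293, 175), (284, -37, 126, -292, 174), (290, -13, -11, 14, 133), (296, -13, -10, 19, 132), (302, -12, -11, 26, 132), (308, -12, -10, 29, 132), (314, -11, -10, 33, 132), (320, -11, -10, 37, 131), (326, -11, -11, 42, 131), (332, -10, -10, 45, 144), (338, -10, -9, 47, 145), (344, -10, -7, 47, 49)]
348 [(272, -45, 110, -293, 183), (278, -45, 118, -292, 183), (284, -45, 126, -291, 184), (290, -45, 136, -294, 177), (296, -16, -2, 3, 92), (302, -14, -11, 25, 128), (308, -14, -11, 30, 133), (314, -14, -10, 33, 133), (320, -13, -11, 39, 131), (326, -13, -10, 41, 131), (332, -12, -11, 46, 141), (338, -12, -12, 51, 48), (344, -11, -12, 55, 48)]
```

The depth data settle it. The pad tips actually sit about 13 mm behind the reported TCP, not 17 mm ahead of it as `bot.tcp_to_tips` says, so the fingers closed on top of the grip. That also explains the 11 mm reading on the gauge, where only the top edge was pinched. I'll back off, open and go about 27 mm deeper, trusting the measured tip position.

apply_moves --motion '[{"jaw": -0.6, "xyz": [0, 0, -8], "twist": 0}, {"jaw": 0.3, "xyz": [0, 0, -10], "twist": 0}, {"jaw": 0.6, "xyz": [-3, 0, -10], "twist": 0}, {"jaw": 0.6, "xyz": [-4, 0, -10], "twist": 0}, {"jaw": 0.6, "xyz": [-4, 0, -10], "twist": 0}]'

```text
time: 13.88
ee_pos: [0.5188, 0.3317, 0.3022]
tcp_rot: [180.0, -0.0, -92.1]
wrist_force: [0.2, -0.4, 0.8]
opening: 0.0685
grasp_force: 0.0
```

Run:
```python
from h import *
p=camera_params('wrist'); im,d=camera('wrist'); W=points('wrist',d,p)*1000; x,y,z=np.moveaxis(W,-1,0); v,u=np.mgrid[:480,:640]
to(.519,.331,.266,-92.2)
P=W[(abs(x-519)<20)&(y>310)&(y<350)&(z>275)&(z<312)&(im.mean(-1)<90)]
print(len(P),P[:,0].min(),P[:,0].max(),P[:,2].max(), 'top y',P[P[:,2]>P[:,2].max()-3][:,1].mean(),'front y',np.percentile(P[:,1],2))
Q=W[(abs(x-519)<60)&(abs(y-331)<16)&(z>295)&(abs(x-519)>22)]; print('tips z',np.percentile(Q[:,2],[0,1,3]))
```

```text
t 13.93 pos [0.5189 0.3316 0.3022] yaw [ 1.7998e+02 -2.0000e-02 -9.2150e+01] shift [ 0.6 -0.2 36.2] twist 0.0009 q [ 32.6  17.8  34.1 106.4  -0.  -55.3] F [ 0.3 -0.3 -0.1] open 0.0686 gf 0.0
2699 501.8961045894642 535.6626796695301 304.7502002338373 top y 331.400713405993 front y 322.6966549939186
tips z [317.9025763  323.72228168 329.10616445]
```

apply_moves --motion '[{"jaw": 0.6, "xyz": [0, 0, 15], "twist": 0}, {"jaw": 0.6, "xyz": [0, 0, 30], "twist": 0}, {"jaw": 0.6, "xyz": [0, 0, 36], "twist": 0}, {"jaw": 0.1, "xyz": [0, 0, 36], "twist": 0}, {"jaw": -0.1, "xyz": [0, 0, 36], "twist": 0}]' --grip_force 25

```text
time: 14.55
ee_pos: [0.519, 0.3316, 0.2672]
tcp_rot: [-180.0, 0.0, -92.2]
wrist_force: [-1.0, -1.2, -0.0]
opening: 0.0389
grasp_force: 0.0
```

apply_moves --motion '[{"jaw": -0.4, "xyz": [0, 0, 0], "twist": 0}, {"jaw": -0.6, "xyz": [0, 0, 0], "twist": 0}, {"jaw": -0.6, "xyz": [0, 0, 0], "twist": 0}]' --grip_force 25

```text
time: 14.92
ee_pos: [0.5186, 0.3318, 0.2673]
tcp_rot: [-180.0, 0.1, -92.1]
wrist_force: [-3.6, 0.1, 5.1]
opening: 0.0335
grasp_force: 27.2
```

```bash
sed -i 's/e\[2\]+.002/e[2]+.0267/g; s/-.002\])/-.0267])/; s/\.5123+\.038\*(y-\.1635)/e[0]+.038*(y-e[1])/' arc.py; python3 arc.py 1.85 1.72 1.55 1.38 1.2
```

```text
t 14.93 pos [0.5186 0.3318 0.2673] yaw [-1.7998e+02  6.0000e-02 -9.2140e+01] shift [  4.8  -0.2 -26.2] twist 0.001 q [ 32.6  15.9  27.7 101.8   0.  -55.3] F [-3.6  0.1  5.1] open 0.0335 gf 27.2
q 1.921 r 0.2225
1.85 [15.2  0.  -4.4]
1.72 [ 43.4   0.  -10.6]
1.55 [ 81.   0. -13.]
1.38 [ 1.186e+02  1.000e-01 -9.100e+00]
1.2 [1.569e+02 1.000e-01 1.900e+00]
```

apply_moves --motion '[{"jaw": -0.6, "xyz": [15, 0, -4.4], "twist": 0}, {"jaw": -0.6, "xyz": [43, 0, -10.6], "twist": 0}, {"jaw": -0.6, "xyz": [81, 0, -13], "twist": 0}, {"jaw": -0.6, "xyz": [118, 0, -9], "twist": 0}, {"jaw": -0.6, "xyz": [157, 0, 2], "twist": 0}]'

```text
time: 15.55
ee_pos: [0.5123, 0.1741, 0.265]
tcp_rot: [180.0, 0.1, -92.1]
wrist_force: [-1.5, 4.0, -5.6]
opening: 0.0335
grasp_force: 26.7
```

```bash
python3 arc.py 1.2 1.1 1.0 0.9 0.8 .7 .6 .5
```

```text
t 15.55 pos [0.5123 0.1741 0.265 ] yaw [ 1.7999e+02  8.0000e-02 -9.2110e+01] shift [-153.1   -0.7  -28.3] twist 0.0016 q [ 18.7   4.9  14.8  99.9   0.1 -69.2] F [-1.5  4.  -5.6] open 0.0335 gf 26.7
q 1.196 r 0.2221
1.2 [-0.9 -0.  -0.2]
1.1 [19.4  0.   8.8]
1.0 [38.7  0.  19.9]
0.9 [56.8  0.1 32.7]
0.8 [73.5  0.1 47.4]
0.7 [88.6  0.1 63.6]
0.6 [1.021e+02 1.000e-01 8.120e+01]
0.5 [1.137e+02 1.000e-01 1.001e+02]
```

apply_moves --motion '[{"jaw": -0.6, "xyz": [29, 0, 14], "twist": 0}, {"jaw": -0.6, "xyz": [57, 0, 32.7], "twist": 0}, {"jaw": -0.6, "xyz": [81, 0, 55], "twist": 0}, {"jaw": -0.6, "xyz": [102, 0, 81], "twist": 0}, {"jaw": -0.6, "xyz": [114, 0, 100], "twist": 0}]'

```text
time: 16.18
ee_pos: [0.5077, 0.0591, 0.1637]
tcp_rot: [179.9, -0.1, -92.2]
wrist_force: [-5.9, -1.4, 3.1]
opening: 0.0335
grasp_force: 30.8
```

```bash
python3 arc.py .4 .3 .22 .15 .1 .05 .02 0
```

```text
t 16.18 pos [0.5077 0.0591 0.1637] yaw [ 1.7992e+02 -7.0000e-02 -9.2220e+01] shift [-267.9   -0.3 -130.1] twist -0.0004 q [  6.7  -1.1  -2.6  88.5  -0.1 -81.1] F [-5.9 -1.4  3.1] open 0.0335 gf 30.8
q 0.493 r 0.2228
0.4 [ 8.2 -0.  19. ]
0.3 [15.8 -0.1 39.9]
0.22 [20.3 -0.1 57. ]
0.15 [23.2 -0.1 72.3]
0.1 [24.6 -0.1 83.3]
0.05 [25.4 -0.2 94.4]
0.02 [ 25.6  -0.2 101. ]
0.0 [ 25.6  -0.2 105.5]
```

apply_moves --motion '[{"jaw": -0.6, "xyz": [8, 0, 19], "twist": 0}, {"jaw": -0.6, "xyz": [16, 0, 40], "twist": 0}, {"jaw": -0.6, "xyz": [20, 0, 57], "twist": 0}, {"jaw": -0.6, "xyz": [23, 0, 72], "twist": 0}, {"jaw": -0.6, "xyz": [24.5, 0, 82], "twist": 0}]'

```text
time: 16.8
ee_pos: [0.5067, 0.0347, 0.0816]
tcp_rot: [179.9, -0.2, -92.2]
wrist_force: [-5.5, -6.8, 3.0]
opening: 0.0333
grasp_force: 33.5
```

```bash
python3 arc.py .05 .02 0 -.02
```

```text
t 16.8 pos [0.5067 0.0347 0.0816] yaw [ 1.7988e+02 -1.5000e-01 -9.2230e+01] shift [-292.    -0.  -212.7] twist -0.0005 q [  4.   -1.  -11.7  79.5  -0.1 -83.8] F [-5.5 -6.8  3. ] open 0.0333 gf 33.5
q 0.105 r 0.2219
0.05 [ 1.  -0.  12.2]
0.02 [ 1.2 -0.  18.9]
0.0 [ 1.2 -0.1 23.3]
-0.02 [ 1.2 -0.1 27.7]
```

apply_moves --motion '[{"jaw": -0.6, "xyz": [0.8, 0, 9], "twist": 0}, {"jaw": -0.6, "xyz": [1.2, 0, 17], "twist": 0}, {"jaw": -0.6, "xyz": [1.2, 0, 23], "twist": 0}, {"jaw": -0.6, "xyz": [1.2, 0, 25], "twist": 0}, {"jaw": -0.6, "xyz": [1.2, 0, 25], "twist": 0}]'

```text
time: 17.42
ee_pos: [0.5067, 0.0336, 0.0567]
tcp_rot: [179.9, -0.2, -92.2]
wrist_force: [-5.3, -7.5, -1.0]
opening: 0.0336
grasp_force: 33.4
```

Run:
```python
import arc
from h import *
p=camera_params('wrist'); im,d=camera('wrist'); W=points('wrist',d,p)*1000; x,y,z=np.moveaxis(W,-1,0)
for a in range(50,250,20):
    m=(abs(x-(512.3+.038*(a-163.5)))<5)&(abs(y-a)<4)&(z>60)&(z<120); print(a,m.sum(),np.median(z[m]).round(1) if m.sum() else '')
```

```text
t 17.43 pos [0.5067 0.0336 0.0567] yaw [ 1.7986e+02 -1.7000e-01 -9.2220e+01] shift [-293.     0.  -237.7] twist -0.0003 q [  3.9  -0.6 -14.   76.8  -0.2 -83.9] F [-5.3 -7.5 -1. ] open 0.0336 gf 33.4
q -0.007 r 0.2218
50 456 93.0
70 122 92.5
90 0 
110 0 
130 0 
150 0 
170 0 
190 0 
210 0 
230 0
```

apply_moves --motion '[{"jaw": -0.6, "xyz": [0, 0, 2], "twist": 0}, {"jaw": -0.6, "xyz": [0, 0, 4], "twist": 0}, {"jaw": -0.6, "xyz": [0, 0, 4], "twist": 0}]'

```text
time: 17.85
ee_pos: [0.5067, 0.0336, 0.0528]
tcp_rot: [179.9, -0.2, -92.2]
wrist_force: [-5.0, -7.8, -0.9]
opening: 0.0334
grasp_force: 33.4
```

apply_moves --motion '[{"jaw": -0.6, "xyz": [0, 0, 2], "twist": 0}, {"jaw": -0.6, "xyz": [0, 0, 3], "twist": 0}, {"jaw": -0.6, "xyz": [0, 0, 4], "twist": 0}, {"jaw": -0.6, "xyz": [0, 0, 4], "twist": 0}]'

```text
time: 18.35
ee_pos: [0.5068, 0.0337, 0.051]
tcp_rot: [180.0, -0.1, -92.2]
wrist_force: [-13.3, -6.9, 18.1]
opening: 0.0337
grasp_force: 35.3
```

Run:
```python
import arc
from h import *
p=camera_params('wrist'); im,d=camera('wrist'); W=points('wrist',d,p)*1000; x,y,z=np.moveaxis(W,-1,0)
for a in range(14,80,6):
    m=(abs(x-(512.3+.038*(a-163.5)))<5)&(abs(y-a)<3)&(z>60)&(z<130); print(a,m.sum(),np.median(z[m]).round(1) if m.sum() else '')
```

```text
t 18.35 pos [0.5068 0.0337 0.051 ] yaw [ 1.7995e+02 -1.5000e-01 -9.2210e+01] shift [-292.9   -0.3 -243.3] twist -0.0001 q [  3.9  -0.5 -14.5  76.   -0.1 -83.9] F [-13.3  -6.9  18.1] open 0.0337 gf 35.3
q -0.033 r 0.2218
14 0 
20 0 
26 748 89.4
32 481 93.4
38 228 92.9
44 293 88.0
50 362 88.0
56 326 88.0
62 335 88.0
68 133 87.8
74 0
```

The bar top now reads a level 88 mm along its length, and an 18 N reaction shows the end stop. Next I'll release and retreat.

apply_moves --motion '[{"jaw": -0.1, "xyz": [0, 0, 0], "twist": 0}, {"jaw": 0.3, "xyz": [0, 0, 0], "twist": 0}, {"jaw": 0.3, "xyz": [0, 0, 0], "twist": 0}, {"jaw": 0.3, "xyz": [0, 0, -15], "twist": 0}, {"jaw": 0.3, "xyz": [0, 0, -45], "twist": 0}]'

```text
time: 19.02
ee_pos: [0.5072, 0.0351, 0.0948]
tcp_rot: [179.9, -0.0, -92.1]
wrist_force: [0.6, 0.2, 0.7]
opening: 0.0555
grasp_force: 0.0
```

apply_moves --motion '[{"jaw": 0.3, "xyz": [0, 0, -40], "twist": 0}, {"jaw": 0.3, "xyz": [20, 0, -90], "twist": 0}, {"jaw": 0.3, "xyz": [50, 0, -140], "twist": 0}, {"jaw": 0.3, "xyz": [60, 0, -160], "twist": 0}, {"jaw": 0.3, "xyz": [60, 0, -160], "twist": 0}]'

```text
time: 19.65
ee_pos: [0.5062, -0.0254, 0.2567]
tcp_rot: [-179.8, -0.0, -92.2]
wrist_force: [0.1, -0.8, -0.1]
opening: 0.0553
grasp_force: 0.0
```

Run:
```python
import arc
from h import *
im,d=camera('wrist'); W=points('wrist',d,camera_params('wrist'))*1000; x,y,z=np.moveaxis(W,-1,0)
for a in range(20,250,15):
    m=(abs(x-(512.3+.038*(a-163.5)))<5)&(abs(y-a)<3)&(z>60)&(z<130); print(a,m.sum(),np.median(z[m]).round(1) if m.sum() else '')
for n,c in(('gauge',110),('mid',163.5),('end',217)):
    m=(z>70)&(z<84)&(abs(y-c)<9)&(abs(x-510)<70); P=W[m]; print(n,len(P),cv2.minAreaRect(P[:,:2].astype(np.float32)),np.median(P[:,2]))
T,d=camera('top'); W=points('top',d,camera_params('top')); O=np.load('top0.npz')
z=W[...,2]; v,u=np.mgrid[:480,:640]
for Z in (O['W'],W):
    P=Z[(u>365)&(u<408)&(v>325)&(v<368)&(Z[...,2]>.064)]; Q=Z[(u>255)&(u<315)&(v>145)&(v<205)&(Z[...,2]>.05)]; print(P.mean(0).round(4),Q.mean(0).round(4))
    P=Z[(u>150)&(u<295)&(v>265)&(v<355)&(Z[...,2]>.084)&(Z[...,2]<.1)]; print(len(P))
save('combo9',np.hstack([T[240:400,140:420],im[::3,::3][:160,:]]) )
```

```text
t 19.65 pos [ 0.5062 -0.0254  0.2567] yaw [-179.79   -0.    -92.22] shift [-352.7    1.1  -36.8] twist -0.0003 q [ -2.9  -0.3   8.5  98.6  -0.  -90.7] F [ 0.1 -0.8 -0.1] open 0.0553 gf 0.0
q 0.615 r 0.3439
20 0 
35 63 91.8
50 63 86.4
65 60 86.5
80 61 86.7
95 56 86.6
110 53 86.3
125 47 86.1
140 42 86.4
155 45 86.4
170 39 86.0
185 36 86.5
200 42 86.7
215 0 
230 0 
245 0 
gauge 1015 ((509.9151916503906, 109.67469024658203), (14.122485160827637, 110.06641387939453), 88.09204864501953) 75.86172910867482
mid 1005 ((510.9427795410156, 163.7285614013672), (15.738248825073242, 109.95992279052734), 88.77154541015625) 75.85898376464519
end 251 ((513.9625244140625, 212.4274444580078), (5.7710371017456055, 103.83290100097656), 89.24492645263672) 72.40005179593093
[ 0.4359 -0.1468  0.0742] [0.7646 0.0286 0.0959]
201
[ 0.5315 -0.0484  0.7328] [0.7646 0.0285 0.0959]
891
```

View pics/combo9.png

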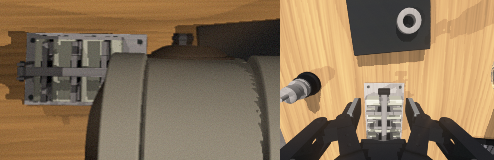

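The left inset shows the bar level across all the gauges. The right inset shows the rack clear of the gripper, with the ring and holder in place.

```bash
python3 -c "
from workcell import bot
print(bot.job_done())"
```

```text
the job is handed in; nothing more can be done
None
```

I handed the job in at about 20 s, but no verdict came back: the gauge reads fully home in the free slot and released, the bar reads level in its catch, and nothing else was seen to move (the ring and the hinge-end gauge were only seen in the final picture, not re-measured); `bot.tcp_to_tips` looks wrong, since images put the tips about 13 mm behind the TCP, so the gauge was probably carried by its top edge and the first bar pinch missed and pushed the bar out about 4 mm.

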